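# Tidy the hall sideboard

## Robot

A 7-joint arm with a two-finger parallel gripper is mounted at the origin on the work surface. World frame = base frame: x ahead of the robot, y to its left, z up, the work surface at z = 0. Lengths are in m, angles in rad, forces in N, time in s.
With the tool pointing down it reaches from about 0.425 to 0.925 m from the base axis. Payload 6.8 kg.
Tool frame: the origin (TCP) lies at the very end of the fingers, on their centre line; the grasp point (between the pads) lies 19 mm behind it; z points along the fingers, y is the line along which they close (so a half turn about z gives the same grasp; the last joint's range is limited). The gripper opens to 85 mm and grips with 20 to 120 N. Pads are 22 mm wide; open, the fingers measure 114 mm over their backs; the gripper's body (76 mm by 85 mm) begins 54 mm behind the grasp point. The pads swing forward as they close: fully open they stand 13 mm farther back than shut.
Start: joints at [1.019, 0.477, 0.022, 1.555, -0.011, 1.109, -0.083], TCP at [0.29, -0.61, 0.21] pointing down, gripper open.
Joint ranges: [-2.96, 2.96], [-0.34, 2.1], [-1.41, 1.46], [0.24, 2.44], [-1.37, 4.51], [0.17, 1.92], [-2.96, 2.96]. Speed limits (rad/s): [2.39, 2.39, 3.14, 3.14, 3.14, 3.14, 3.14].

## Interface

Orientations are given as a unit quaternion [w, x, y, z].
In Python, from station import get_obs, read_camera, hand_in gives the robot as it stands.
- The arm moves only by the tool arm_command, never from a script. Its argument "commands" is one flat list of numbers, 7 for each row, row after row: the shift along the tool's x, y, z in m, then the turn, a rotation vector about the tool's x, y, z in degrees, then the opening, from 0 (shut) to 1 (fully open). In form: [tx, ty, tz, rx, ry, rz, fingers, tx, ty, tz, rx, ry, rz, fingers, ...]. A call has 1 to 8 rows; each row is the pose to reach, as a shift and turn from the pose commanded when the call began, along the tool's axes at that moment; what a row does not reach only later rows make up. A row lasts 1/10 s, in which the tool goes at most 50 mm and 8.59 degrees, less where a joint would pass 70% of its speed; a pose out of reach is approached as far as the arm can. A call with a gripper value outside its range is refused whole. The fingers move at their own pace and stop on an object; "force" is the grip in N (left out, the last holds). Time passes only in rows, so rows that repeat a pose let the fingers close. It gives the time, the measured TCP pose, the force, the opening and the grip force at its end, in the units of the state.
- get_obs(): the state, without advancing time (a new reading comes with each control period).
- read_camera(name): name is "side" or "top" or "wrist"; returns a dict with "img" (400x640x3 uint8, red, green, blue), "camera_matrix" (3x3 intrinsics, pixels), "k1" (the pictures are not rectified: a ray, as slopes to the right and down, at radius r is drawn at 1 + k1 r^2 times it, then the intrinsics apply), "pose" (4x4, takes a point from camera to world coordinates). Camera axes: x right, y down, z forward; pixel columns grow to the right and rows downward; lengths in m; the calibration is good to about 2 mm. A picture is of the moment at which its call begins. There is no depth.
- hand_in(): hands the job in; it is judged then, once.
The state is a dict: "t": time; "q": joint angles; "joint_vel": joint speeds; "joint_torque": joint torques, N m; "eef_pos": TCP position; "tool_rot": TCP orientation; "contact_force": force on the tool from outside, world axes, zero at the start; "torque": the same for the moment, N m; "gripper_width": opening from 0.0 (shut) to 1.0 (fully open); "grasp_force": force on a finger pad.
Only numpy, scipy, OpenCV 4.12 (cv2) and the standard library are available. Lean on these libraries where they do the work, as an engineer would, in place of code of your own. Each camera call takes 0.05 s, during which the arm holds its last target. There are 200 camera calls.

## Task

Tidy the pocket things lying about on the hall sideboard: put the door key and the car-key remote in the round dish, the glasses case in the long narrow tray, and the torch and the padlock in the broad tray. Set each one down rather than dropping it, so that in the end each lies flat on the floor of its dish or tray, clear inside the rim, with nothing on top of anything else. Leave the bud vase and the candlestick standing where they are.

Things in the scene. Friction and masses are not known exactly. Their poses are not given: they have to be found in the camera images.
- key: loose modern door key lying flat, about 73 mm long: a square steel head 28 x 28 mm, 9 mm thick, and a blade 9 mm wide, 5 mm thick. Origin: underside of the head, at its centre; x runs along the blade, whose tip is 59 mm from the origin, y across the key, z up. Head sides (28 mm apart across y) are parallel and good to grip. About 30 g
- fob: loose grey plastic car-key remote lying flat, a plain rounded block 62 mm (x) x 36 mm (y) x 15 mm high with three small black buttons on top. Origin: centre of its underside, z up. About 50 g
- case: loose grey hard glasses case, a rounded block 145 mm (x) x 44 mm (y) x 32 mm high, edges rounded by 10 mm. Origin: centre of its underside, z up. About 120 g
- torch: loose flat-sided aluminium pocket torch lying down, 105 mm long (x), body 24 mm wide (y) and 24 mm high, its last 30 mm at the +x end a head 32 mm wide and also 24 mm high. Origin: centre of its underside, z up. About 90 g
- padlock: loose brass padlock lying flat: body 36 mm (x) x 40 mm (y) x 20 mm high, with a steel shackle that reaches to 49 mm from the origin along +x, at mid thickness. Origin: centre of the underside of the brass body, z up. About 180 g
- dish: round white ceramic dish for the keys, fixed. Flat floor 5 mm above its underside, about 140 mm across at the floor, widening to 162 mm across inside at the rim, which is 16 mm above its underside and 170 mm across outside. Origin: centre of its underside, on the sideboard; z up
- tray: long narrow open wooden tray for the glasses case, fixed. Outside 182 mm (x) x 86 mm (y) x 16 mm high, walls 5 mm thick, so 172 x 76 mm inside; floor 5 mm above its underside. Origin: centre of its underside, on the sideboard; z up
- caddy: broad, nearly square open wooden tray for the torch and the padlock, fixed. Outside 168 mm (x) x 158 mm (y) x 18 mm high, walls 5 mm thick, so 158 x 148 mm inside; floor 5 mm above its underside. Origin: centre of its underside, on the sideboard; z up
- vase: small blue ceramic bud vase standing loose, 78 mm high, 52 mm at its widest; an ornament to leave alone. Origin: centre of its underside, z up
- candlestick: small brass candlestick standing loose, 66 mm high, foot 56 mm across; an ornament to leave alone. Origin: centre of its underside, z up
Mind the look-alikes: they are no part of the job. Leave any pink look-alike of the key alone. Several things look just like the fob: the one meant starts farthest to the robot's right.

How it is judged:
At the end, for the whole second after the job is handed in: Key, remote within 66 mm of dish centre; case within 20 mm (x, y) of tray centre; torch within 64, 62 mm and padlock 64, 57 mm (x, y) of broad-tray centre; each flat (0.12 rad), at rest, underside 2 to 9 mm above its holder's underside. Vase, candlestick upright, moved under 30 mm (horizontal distance between each of key, fob and dish below 0.066 m and z of key in the frame of dish between 0.002 and 0.009 m and angle between each of key, fob, case, torch, padlock's own z axis and vertical below 0.12 rad and linear speed of each of key, fob, case, torch, padlock below 0.02 m/s and angular speed of each of key, fob, case, torch, padlock below 0.2 rad/s and z of fob in the frame of dish between 0.002 and 0.009 m and x of case in the frame of tray between -0.02 and 0.02 m and y of case in the frame of tray between -0.02 and 0.02 m and z of case in the frame of tray between 0.002 and 0.009 m and x of torch in the frame of caddy between -0.064 and 0.064 m and y of torch in the frame of caddy between -0.062 and 0.062 m and z of torch in the frame of caddy between 0.002 and 0.009 m and x of padlock in the frame of caddy between -0.064 and 0.064 m and y of padlock in the frame of caddy between -0.057 and 0.057 m and z of padlock in the frame of caddy between 0.002 and 0.009 m and distance of each of vase, candlestick from where it was at the start of the episode below 0.03 m and angle between each of vase, candlestick's own z axis and vertical below 0.15 rad); the robot touches nothing.
It fails at once if the vase is knocked over or shifted by more than 30 mm (distance of vase from where it was at the start of the episode above 0.03 m or angle between vase's own z axis and vertical above 0.3 rad).
It fails at once if the candlestick is knocked over or shifted by more than 30 mm (distance of candlestick from where it was at the start of the episode above 0.03 m or angle between candlestick's own z axis and vertical above 0.3 rad).
It fails at once if a thing is dropped or thrown (moves faster than 0.7 m/s, a fall of about 25 mm, with no finger touching it) ((linear speed of key above 0.7 m/s and contact force between key and the fingers below 0.02 N) or (linear speed of fob above 0.7 m/s and contact force between fob and the fingers below 0.02 N) or (linear speed of case above 0.7 m/s and contact force between case and the fingers below 0.02 N) or (linear speed of torch above 0.7 m/s and contact force between torch and the fingers below 0.02 N) or (linear speed of padlock above 0.7 m/s and contact force between padlock and the fingers below 0.02 N)).
It also fails if it takes over 112 s, if anything falls off the work surface, if the arm or the gripper's body presses on something with over 40 N, if the wrist force passes 120 N, or if a joint passes its speed limit or range.

## Working session

There is one attempt and no reset: what is moved stays moved. The work goes in short steps, Python scripts to look and compute and a tool call to move; the robot and the scene stay as the last step left them, time stands still between calls to the robot, and variables do not carry over. Pictures are saved under pics/ and viewed, at most 14 in all, crops included, and the job is handed in when it is done.

Besides the shell and the picture viewer there is one more tool, called after "Emit:" by a JSON object that holds its "fn" and its "kwargs". arm_command: Moves the arm, as the interface text tells. Its arguments: {"type":"object","properties":{"commands":{"type":"array","items":{"type":"number"}},"force":{"type":"number"}},"required":["commands"]}

```bash
ls; mkdir -p pics; cat > h.py <<'E'
import numpy as np, cv2, json
from station import get_obs, read_camera, hand_in
def snap(name, fn):
    c=read_camera(name); cv2.imwrite(f'pics/{fn}.png',c['img'][:,:,::-1])
    np.savez(f'pics/{fn}.npz',**c); return c
def load(fn): return np.load(f'pics/{fn}.npz')
def px2w(c,uv,z):
    K=c['camera_matrix']; k1=float(c['k1']); out=[]
    for u,v in np.atleast_2d(uv):
        d=np.array([(u-K[0,2])/K[0,0],(v-K[1,2])/K[1,1]]); s=d.copy()
        for _ in range(30): s=d/(1+k1*(s@s))
        r=c['pose'][:3,:3]@np.array([s[0],s[1],1]); o=c['pose'][:3,3]
        out.append((o+r*(z-o[2])/r[2])[:2])
    return np.array(out)
def w2px(c,P):
    K=c['camera_matrix']; P=np.atleast_2d(P); p=(P-c['pose'][:3,3])@c['pose'][:3,:3]
    s=p[:,:2]/p[:,2:]; s=s*(1+float(c['k1'])*(s**2).sum(1,keepdims=True))
    return s*[K[0,0],K[1,1]]+K[:2,2]
def crop(fn,x0,y0,x1,y1,k,out):
    im=cv2.imread(f'pics/{fn}.png')[y0:y1,x0:x1]; cv2.imwrite(f'pics/{out}.png',cv2.resize(im,None,fx=k,fy=k,interpolation=cv2.INTER_CUBIC))
E
python3 - <<'E'
from h import *
for n in('top','side'):
    c=snap(n,n+'0'); print(n,c['pose'].round(3).tolist(),c['camera_matrix'][0,0],c['k1'])
o=get_obs(); print(o)
E
```

```text
pics
top [[-0.035, -0.978, 0.203, 0.353], [-0.999, 0.034, -0.007, -0.012], [-0.0, -0.204, -0.979, 0.935], [0.0, 0.0, 0.0, 1.0]] 415.74649872095466 -0.024562163096561635
side [[-0.903, -0.287, 0.32, 0.241], [-0.429, 0.631, -0.646, 0.609], [-0.017, -0.721, -0.693, 0.682], [0.0, 0.0, 0.0, 1.0]] 375.5043534221399 -0.05274475772576073
{'t': 0.1, 'q': array([ 1.01893121,  0.47773493,  0.02236421,  1.55634907, -0.0115082 ,
        1.10926346, -0.08312281]), 'joint_vel': array([-0.00083603, -0.00140943,  0.00157975, -0.00301881,  0.00053052,
        0.00084585,  0.00019939]), 'joint_torque': array([ 3.73275354e-03, -5.97765362e+01,  1.61326557e+00, -2.81957674e+01,
        1.27972942e-02,  4.98284149e-03, -1.82200887e-05]), 'eef_pos': array([ 0.2895461 , -0.6091281 ,  0.20911311]), 'tool_rot': array([-7.77732662e-04,  9.75487380e-01,  2.20053881e-01, -2.37492405e-04]), 'contact_force': array([-0.06485988, -0.5251711 , -0.0016004 ]), 'torque': array([ 0.0276858 , -0.00382345, -0.01184997]), 'grasp_force': 0.0, 'gripper_width': 1.0024773461151821}
```

View pics/top0.png

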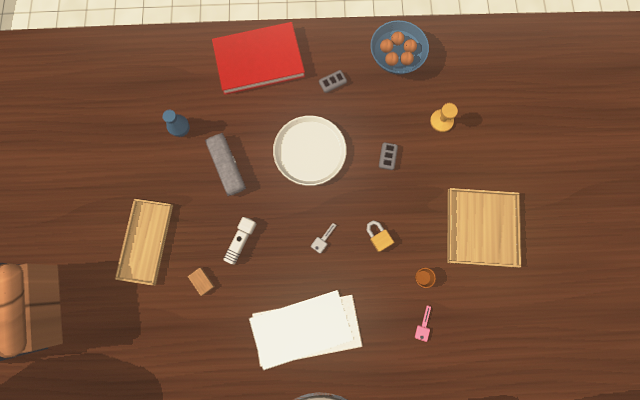

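View pics/side0.png

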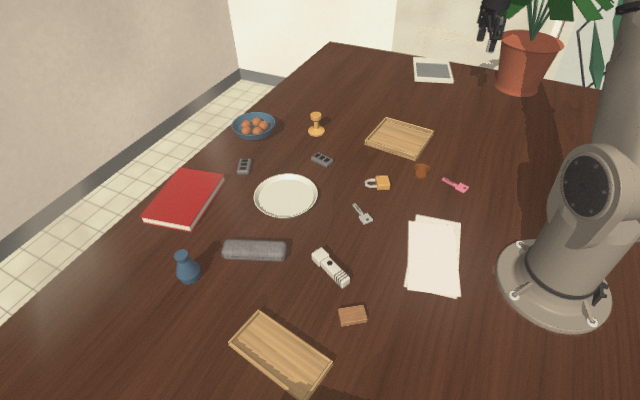

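The top picture has +x up and the robot's right on the right. It shows:

- **Targets:** key (322,238), padlock (380,236), torch (240,241), case (225,164).
- **Holders:** dish (310,150), tray (145,242), caddy (485,228).
- **Leave alone:** vase (176,123), candlestick (443,118), pink key (424,324).
- **Fob candidates:** (389,156) and (333,81). The one at (389,156) is farther to the robot's right, so it is the one meant. I'll confirm that in a crop.

```bash
python3 - <<'E'
from h import *
crop('top0',200,60,410,260,3,'c1')
crop('top0',300,60,460,270,2.8,'c2')
E
```

```text
(no output)
```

View pics/c1.png

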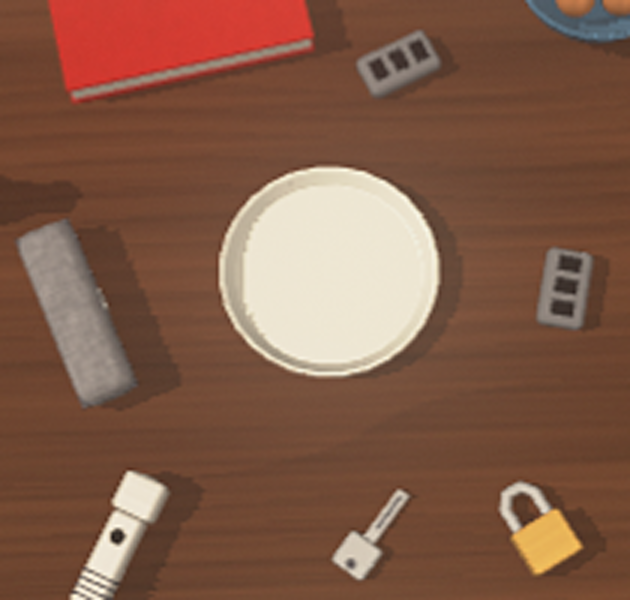

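Confirmed: the fob to take is the one at crop (567,285), which is (389,155) in the full picture. The other, at crop (399,63), lies further left. Next I measure the poses and check them with an overlay.

```bash
cat > m.py <<'E'
from h import *
c=load('top0'); cr=lambda L:np.array(L)/3+[200,60]-0.33
D=np.degrees
def rect(L,z,crp=True):
    p=px2w(c,cr(L) if crp else L,z); return p
def ang(a,b): d=b-a; return D(np.arctan2(d[1],d[0]))
est={}
def add(n,L,z,i,j,crp=True,shift=0):
    # L cyc corners; axis x from mid edge i,i+1 to mid edge j,j+1
    p=rect(L,z,crp); a=(p[i]+p[(i+1)%4])/2; b=(p[j]+p[(j+1)%4])/2; th=ang(a,b)
    ce=p.mean(0); e=[np.linalg.norm(p[k]-p[(k+1)%4]).round(3) for k in range(4)]
    est[n]=(ce[0],ce[1],th); print(n,ce.round(4),round(th,1),e)
add('fob',[(552,249),(592,254),(585,322),(541,318)],.015,2,0)
add('case',[(18,238),(68,220),(134,383),(88,406)],.022,2,0)
add('key',[(357,530),(383,545),(362,578),(334,560)],.009,2,0)
print('key tip',ang(np.array(est['key'][:2]),px2w(c,cr([(403,492)]),.005)[0]))
add('padlock',[(512,530),(560,508),(582,547),(537,574)],.020,2,0)
print('sh',ang(np.array(est['padlock'][:2]),px2w(c,cr([(520,486)]),.012)[0]))
add('torchhead',[(130,471),(168,488),(155,522),(114,505)],.024,2,0)
add('torch',[(243,217),(256,222.7),(236,264),(224,258.5)],.024,2,0,False)
add('tray',[(134,200),(172,205),(153,284),(116,279)],.016,2,0,False)
add('caddy',[(448,188),(520,192),(521,266),(447,262)],.018,2,0,False)
d=rect([(329.5,166),(440,271.5),(329.5,377),(219,271.5)],.016); print('dish',d.mean(0),d)
v=px2w(c,[(178,128),(441,124)],0.01);print('vase,candle',v)
json.dump(est,open('est.json','w'))
E
python3 m.py
```

```text
fob [ 0.6322 -0.1831] -11.1 [np.float64(0.031), np.float64(0.055), np.float64(0.034), np.float64(0.056)]
case [0.6233 0.1927] 21.9 [np.float64(0.041), np.float64(0.141), np.float64(0.038), np.float64(0.145)]
key [ 0.4332 -0.0157] -37.0 [np.float64(0.022), np.float64(0.029), np.float64(0.025), np.float64(0.028)]
key tip -37.56716101257661
padlock [ 0.4373 -0.1544] 26.3 [np.float64(0.039), np.float64(0.032), np.float64(0.039), np.float64(0.037)]
sh 22.17688031826259
torchhead [0.479  0.1426] -23.3 [np.float64(0.031), np.float64(0.027), np.float64(0.033), np.float64(0.027)]
torch [0.446  0.1581] -25.5 [np.float64(0.032), np.float64(0.099), np.float64(0.029), np.float64(0.099)]
tray [0.4517 0.3728] -10.7 [np.float64(0.088), np.float64(0.177), np.float64(0.083), np.float64(0.177)]
caddy [ 0.4587 -0.3836] -6.5 [np.float64(0.164), np.float64(0.166), np.float64(0.163), np.float64(0.166)]
dish [ 6.50230223e-01 -5.22768836e-04] [[ 0.73590673 -0.00308127]
 [ 0.64649896 -0.08552442]
 [ 0.56611831  0.00197963]
 [ 0.6523969   0.08453497]]
vase,candle [[ 0.71703705  0.30801837]
 [ 0.70546794 -0.31275096]]
```

```bash
cat > ov.py <<'E'
from h import *
c=load('top0'); im=cv2.imread('pics/top0.png'); k=3
im=cv2.resize(im,None,fx=k,fy=k,interpolation=cv2.INTER_CUBIC)
def box(x,y,th,x0,x1,y0,y1,z,col=(0,255,0)):
    t=np.radians(th); R=np.array([[np.cos(t),-np.sin(t)],[np.sin(t),np.cos(t)]])
    P=np.array([(x0,y0),(x1,y0),(x1,y1),(x0,y1)])@R.T+[x,y]
    p=(w2px(c,np.c_[P,np.full(4,z)])+.33)*k
    cv2.polylines(im,[p.round().astype(int)],True,col,1)
A=json.load(open('poses.json'))
for n,b in dict(fob=(-.031,.031,-.018,.018,.015),case=(-.0725,.0725,-.022,.022,.02),key=(-.014,.014,-.014,.014,.009),padlock=(-.018,.018,-.02,.02,.02),torch=(-.0525,.0525,-.012,.012,.024),tray=(-.091,.091,-.043,.043,.016),caddy=(-.084,.084,-.079,.079,.018)).items():
    box(*A[n],*b)
    if n=='key': box(*A[n],.014,.059,-.0045,.0045,.005)
    if n=='torch': box(*A[n],.0225,.0525,-.016,.016,.024)
    if n=='padlock': box(*A[n],.018,.049,-.014,.014,.012)
    if n in('tray','caddy'): box(*A[n],b[0]+.005,b[1]-.005,b[2]+.005,b[3]-.005,b[4],(255,0,0))
a=np.linspace(0,6.28,60); x,y,_=A['dish']
for r,z in((.085,.016),(.07,.005)):
    p=(w2px(c,np.c_[x+r*np.cos(a),y+r*np.sin(a),0*a+z])+.33)*k; cv2.polylines(im,[p.round().astype(int)],True,(0,255,0),1)
cv2.imwrite('pics/ov1.png',np.vstack([np.hstack([im[280:860,330:530],im[340:920,590:800],im[540:1120,900:1240][:, :0]])]) if 0 else im[300:880,340:800+340])
cv2.imwrite('pics/ov2.png',im[300:880,900:1600])
E
python3 - <<'E'
import json
json.dump(dict(fob=[.632,-.1835,-11.1],case=[.6235,.193,21.9],key=[.433,-.0157,-37.3],padlock=[.437,-.1545,25],torch=[.446,.158,-24.5],tray=[.4517,.3728,-10.7],caddy=[.4587,-.3836,-3],dish=[.650,-.0005,0]),open('poses.json','w'))
E
python3 ov.py
```

```text
(no output)
```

View pics/ov1.png

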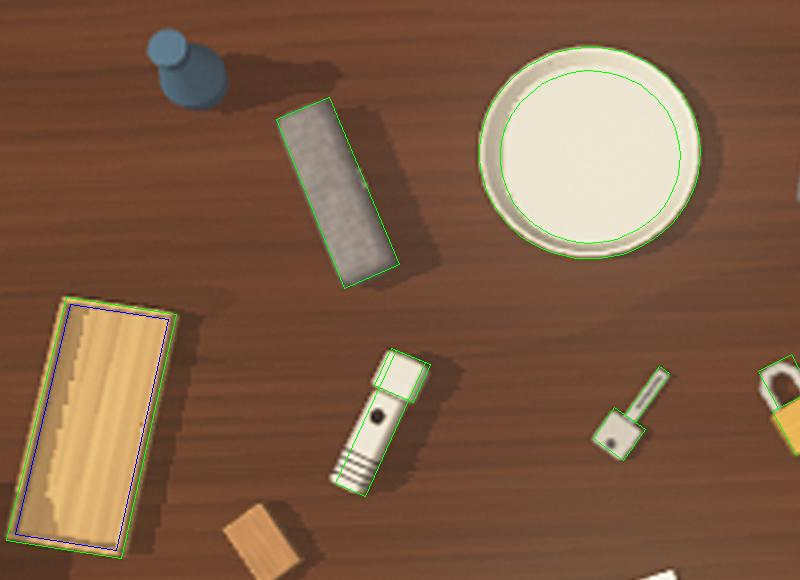

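View pics/ov2.png

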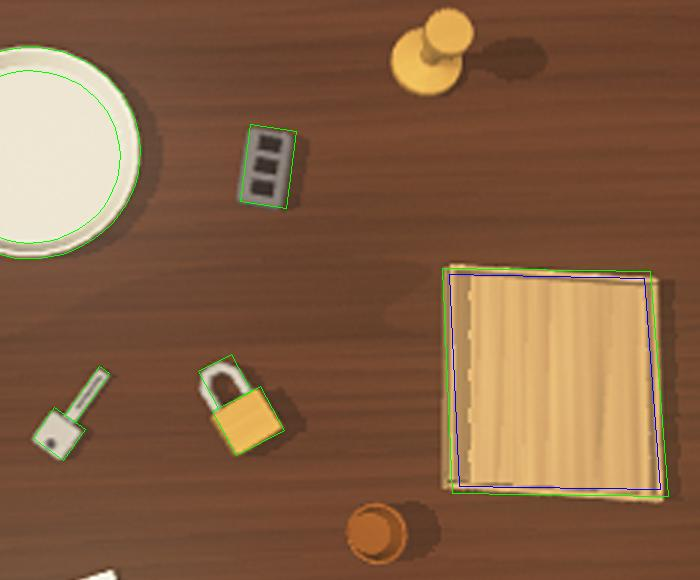

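The overlay fits well. Two corrections follow from it: the torch moves about 4 mm in +y, and the caddy yaw becomes about -6.3°. The padlock goes first because it needs no turn.

```bash
cat > go.py <<'E'
# usage: go.py x y z psi [psi sign handled as signed smallest unless 5th arg = explicit start psi unwrap]
import sys
from h import *
from scipy.spatial.transform import Rotation as Ro
o=get_obs(); w,x,y,z=o['tool_rot']; R=Ro.from_quat([x,y,z,w]); M=R.as_matrix()
psi=np.degrees(np.arctan2(M[1,0],M[0,0]))
t=o['t']; print('t %.1f'%t,'p',o['eef_pos'].round(4),'psi %.1f'%psi,'tilt',M[:2,2].round(3),'grip %.3f %.1f'%(o['gripper_width'],o['grasp_force']),'F',o['contact_force'].round(1),'q',o['q'].round(2))
a=[float(v) for v in sys.argv[1:]]
for k in range(0,len(a),4):
    sh=M.T@(np.array(a[k:k+3])-o['eef_pos']); print('shift mm',(sh*1000).round(1),'rz %.1f'%(-((a[k+3]-psi+180)%360-180)))
E
python3 - <<'E'
import json
A=json.load(open('poses.json')); A['torch']=[.445,.162,-24.5]; A['caddy'][2]=-6.3; json.dump(A,open('poses.json','w'))
E
python3 ov.py
python3 go.py .439 -.154 .10 25 .439 -.154 .004 25
```

```text
t 0.1 p [ 0.2895 -0.6091  0.2091] psi 25.4 tilt [-0.001  0.001] grip 1.002 0.0 F [-0.1 -0.5 -0. ] q [ 1.02  0.48  0.02  1.56 -0.01  1.11 -0.08]
shift mm [ 330.4 -346.7  109.6] rz 0.4
shift mm [ 330.4 -346.6  205.6] rz 0.4
```

View pics/ov2.png

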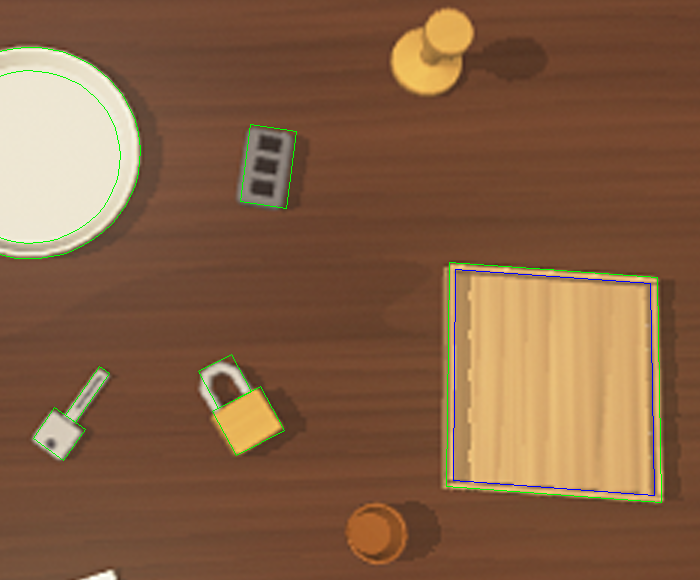

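The caddy outline now matches its rim, with corners at (450,264), (658,277), (663,500) and (443,488). Next I move over the padlock.

Emit:
{"fn": "arm_command", "kwargs": {"commands": [0.33,-0.347,0.08,0,0,0,1,0.33,-0.347,0.08,0,0,0,1,0.33,-0.347,0.08,0,0,0,1,0.33,-0.347,0.08,0,0,0,1,0.33,-0.347,0.08,0,0,0,1,0.33,-0.347,0.08,0,0,0,1,0.33,-0.347,0.08,0,0,0,1,0.33,-0.347,0.08,0,0,0,1], "force": 40}}

```text
t: 0.9
eef_pos: [0.4127, -0.2328, 0.1438]
tool_rot: [0.0, 0.976, 0.22, -0.0]
contact_force: [1.2, 0.5, 0.0]
gripper_width: 1.001
grasp_force: 0.0
```

Emit:
{"fn": "arm_command", "kwargs": {"commands": [0,0,0,0,0,0,1]}}

```text
t: 1.0
eef_pos: [0.4141, -0.2275, 0.1431]
tool_rot: [-0.002, 0.974, 0.225, -0.0]
contact_force: [-0.9, -0.6, 0.5]
gripper_width: 0.999
grasp_force: 0.0
```

```bash
python3 go.py .439 -.154 .10 25 .439 -.154 .004 25
```

```text
t 1.0 p [ 0.4141 -0.2275  0.1431] psi 26.0 tilt [-0.001  0.003] grip 0.999 0.0 F [-0.9 -0.6  0.5] q [ 0.51  0.24 -0.16  2.08  0.05  0.83 -0.79]
shift mm [ 54.6 -54.9  43.3] rz 1.0
shift mm [ 54.6 -54.6 139.3] rz 1.0
```

Emit:
{"fn": "arm_command", "kwargs": {"commands": [0.0546,-0.0548,0.04,0,0,1,1,0.0546,-0.0548,0.06,0,0,1,1,0.0546,-0.0548,0.1,0,0,1,1,0.0546,-0.0548,0.12,0,0,1,1,0.0546,-0.0548,0.13,0,0,1,1,0.0546,-0.0548,0.138,0,0,1,1,0.0546,-0.0548,0.138,0,0,1,1]}}

```text
t: 1.7
eef_pos: [0.4383, -0.1622, 0.0059]
tool_rot: [-0.0, 0.977, 0.211, -0.0]
contact_force: [0.5, -0.4, -0.0]
gripper_width: 1.0
grasp_force: 0.0
```

```bash
python3 - <<'E'
from h import *
c=snap('wrist','w1'); print(w2px(c,[[.437,-.1545,.02]]))
E
python3 go.py .439 -.154 .004 25
```

```text
[[304.04295838 246.1919572 ]]
t 1.8 p [ 0.4387 -0.1623  0.0065] psi 24.4 tilt [ 0. -0.] grip 1.001 0.0 F [0.8 0.8 1. ] q [ 0.35  0.47 -0.16  2.18  0.15  0.5  -1.06]
shift mm [ 3.7 -7.4  2.5] rz -0.6
```

View pics/w1.png

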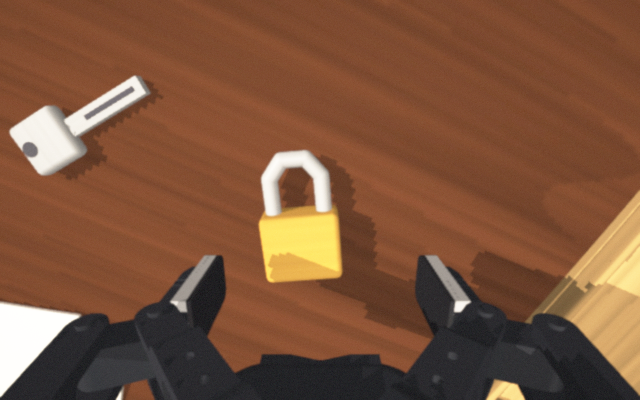

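The wrist picture shows the padlock body at (301,245), where the projection put it (304,246), with the fingers on either side. I correct the offset and close.

Emit:
{"fn": "arm_command", "kwargs": {"commands": [0.0037,-0.0075,0.002,0,0,-0.6,1,0.0037,-0.0075,0.002,0,0,-0.6,0.3,0.0037,-0.0075,0.002,0,0,-0.6,0.3,0.0037,-0.0075,0.002,0,0,-0.6,0.3,0.0037,-0.0075,0.002,0,0,-0.6,0.3,0.0037,-0.0075,0.002,0,0,-0.6,0.3,0.0037,-0.0075,0.002,0,0,-0.6,0.3], "force": 40}}

```text
t: 2.45
eef_pos: [0.4387, -0.1535, 0.0041]
tool_rot: [0.0, 0.976, 0.217, 0.0]
contact_force: [0.8, -0.7, -0.1]
gripper_width: 0.302
grasp_force: 0.0
```

```bash
cat > pl.py <<'E'
# place target: holder lx ly dpsi -> world tool position
import sys,json,numpy as np
A=json.load(open('poses.json')); h=sys.argv[1]; x,y,th=A[h]; l=[float(v) for v in sys.argv[2:4]]
t=np.radians(th); print(round(x+np.cos(t)*l[0]-np.sin(t)*l[1],4), round(y+np.sin(t)*l[0]+np.cos(t)*l[1],4), th)
E
python3 pl.py caddy -.013 -.030; python3 pl.py caddy .005 .04; P=$(python3 pl.py caddy -.013 -.030); set -- $P; python3 go.py $1 $2 .10 -6.3 $1 $2 .01 -6.3
```

```text
0.4425 -0.412 -6.3
0.4681 -0.3444 -6.3
t 2.5 p [ 0.4387 -0.1535  0.0041] psi 25.0 tilt [ 0. -0.] grip 0.302 0.0 F [ 0.8 -0.7 -0.1] q [ 0.33  0.47 -0.16  2.19  0.15  0.49 -1.07]
shift mm [-105.8  235.9  -95.9] rz 31.3
shift mm [-105.8  235.9   -5.9] rz 31.3
```

```bash
python3 - <<'E'
from h import *
o=get_obs(); print(o['gripper_width'],o['grasp_force'])
c=snap('wrist','w2'); print(w2px(c,[[.437,-.1545,.02],[.437,-.1545,0],list(o['eef_pos'])]), c['pose'].round(3))
E
```

```text
0.3016015655151371 0.0
[[319.43818788 254.81500681]
 [319.49419322 238.64432985]
 [319.15359816 238.41328691]] [[ 0.423 -0.868 -0.262  0.505]
 [-0.906 -0.405 -0.123 -0.123]
 [ 0.     0.289 -0.957  0.169]
 [ 0.     0.     0.     1.   ]]
```

View pics/w2.png

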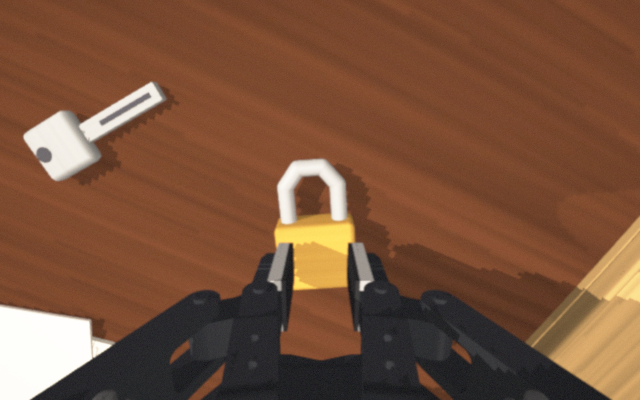

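The pads at (285,245) and (357,245) cover the brass edges with no grip force, so they may be closing above the body. I project candidate fingertip heights into the picture to find out.

```bash
python3 - <<'E'
from h import *
o=get_obs(); c=load('w2'); t=np.radians(25); X=np.array([np.cos(t),np.sin(t),0]);Y=np.array([np.sin(t),-np.cos(t),0])
for g in (.0128,.02):
  for z in (.004,.015,.02,.03):
    p=o['eef_pos']*[1,1,0]+[0,0,z]
    print(g,z,w2px(c,[p+s*g*Y+d*X for s in(-1,1) for d in(.011,-.011)]).round(0).tolist())
E
python3 - <<'E'
import sys; sys.path.insert(0,'.')
import os; os.chdir('.')
from h import *
crop('w2',230,140,400,300,4,'c3')
E
```

```text
0.0128 0.004 [[295.0, 219.0], [296.0, 257.0], [343.0, 219.0], [342.0, 257.0]]
0.0128 0.015 [[294.0, 227.0], [295.0, 266.0], [344.0, 227.0], [343.0, 266.0]]
0.0128 0.02 [[293.0, 231.0], [294.0, 271.0], [345.0, 231.0], [344.0, 271.0]]
0.0128 0.03 [[291.0, 239.0], [292.0, 281.0], [347.0, 239.0], [346.0, 281.0]]
0.02 0.004 [[282.0, 219.0], [283.0, 257.0], [356.0, 219.0], [355.0, 257.0]]
0.02 0.015 [[279.0, 227.0], [281.0, 266.0], [359.0, 227.0], [357.0, 266.0]]
0.02 0.02 [[278.0, 231.0], [280.0, 271.0], [360.0, 231.0], [358.0, 271.0]]
0.02 0.03 [[276.0, 239.0], [277.0, 281.0], [362.0, 239.0], [360.0, 281.0]]
```

View pics/c3.png

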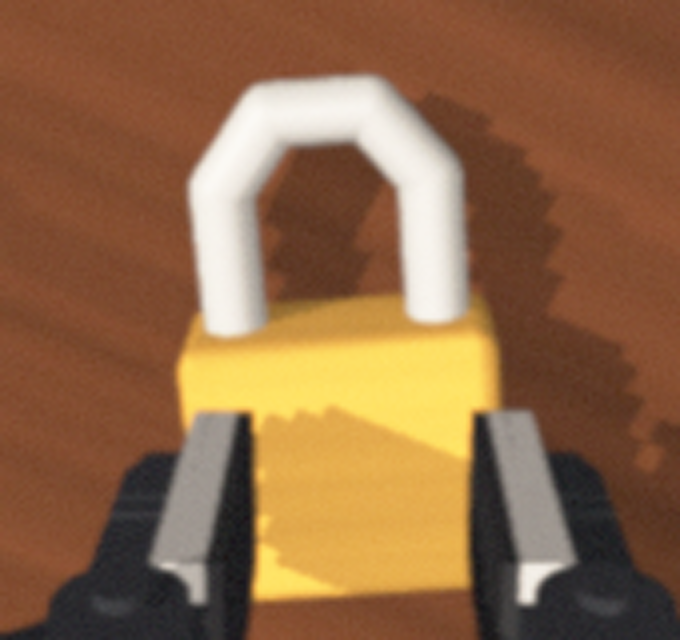

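The pad tips project to z≈0.03 although the TCP reads 0.004, so the fingers are closing above the body. I open to about 55 mm and descend in small guarded steps, watching the force.

Emit:
{"fn": "arm_command", "kwargs": {"commands": [0,0,0,0,0,0,0.7,0,0,0,0,0,0,0.7,0,0,0,0,0,0,0.7,0,0,0,0,0,0,0.7,0,0,0.002,0,0,0,0.7,0,0,0.004,0,0,0,0.7,0,0,0.005,0,0,0,0.7]}}

```text
t: 3.2
eef_pos: [0.4385, -0.1534, -0.0012]
tool_rot: [-0.0, 0.976, 0.217, -0.0]
contact_force: [-0.1, 0.1, -0.0]
gripper_width: 0.7
grasp_force: 0.0
```

Emit:
{"fn": "arm_command", "kwargs": {"commands": [0,0,0.002,0,0,0,0.7,0,0,0.004,0,0,0,0.7,0,0,0.004,0,0,0,0.7]}}

```text
t: 3.5
eef_pos: [0.4385, -0.1533, -0.0052]
tool_rot: [-0.0, 0.976, 0.217, -0.0]
contact_force: [-0.2, 0.9, -0.1]
gripper_width: 0.696
grasp_force: 0.0
```

Emit:
{"fn": "arm_command", "kwargs": {"commands": [0,0,0.002,0,0,0,0.7,0,0,0.004,0,0,0,0.7,0,0,0.006,0,0,0,0.7,0,0,0.006,0,0,0,0.7]}}

```text
t: 3.9
eef_pos: [0.4385, -0.1533, -0.0112]
tool_rot: [-0.0, 0.976, 0.217, -0.0]
contact_force: [0.7, -0.2, 0.1]
gripper_width: 0.7
grasp_force: 0.0
```

Emit:
{"fn": "arm_command", "kwargs": {"commands": [0,0,0.002,0,0,0,0.7,0,0,0.004,0,0,0,0.7,0,0,0.004,0,0,0,0.7]}}

```text
t: 4.2
eef_pos: [0.4385, -0.1534, -0.0151]
tool_rot: [-0.0, 0.976, 0.217, -0.0]
contact_force: [0.1, 0.3, -0.4]
gripper_width: 0.702
grasp_force: 0.0
```

```bash
python3 - <<'E'
from h import *
from scipy.spatial.transform import Rotation as Ro
o=get_obs(); c=snap('wrist','w3'); t=np.radians(25.1); X=np.array([np.cos(t),np.sin(t),0]);Y=np.array([np.sin(t),-np.cos(t),0])
g=.0425*o['gripper_width']
for z in (0,.01,.02,.03):
    p=o['eef_pos']*[1,1,0]+[0,0,z]
    print(z,w2px(c,[p+s*g*Y+.011*X for s in(-1,1)]).round(0).tolist())
print(w2px(c,[[.437,-.1545,.02]]),o['contact_force'],o['eef_pos'])
crop('w3',200,140,440,320,3.3,'c4')
E
```

```text
0 [[258.0, 230.0], [380.0, 230.0]]
0.01 [[255.0, 239.0], [383.0, 238.0]]
0.02 [[250.0, 248.0], [388.0, 248.0]]
0.03 [[245.0, 259.0], [392.0, 258.0]]
[[319.82087161 274.22810623]] [ 0.12856007  0.3068225  -0.42098248] [ 0.43854961 -0.15335555 -0.01513857]
```

View pics/c4.png

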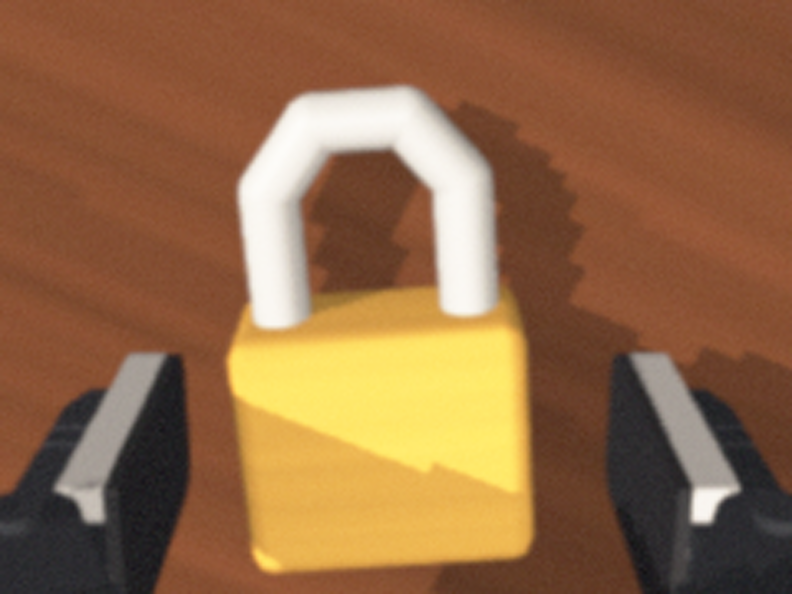

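The tips are now at about z=0.015 and straddle the body. The real fingertip is therefore about 25 mm above the reported TCP. I keep descending in guarded steps to find the table exactly.

Emit:
{"fn": "arm_command", "kwargs": {"commands": [0,0,0.002,0,0,0,0.7,0,0,0.004,0,0,0,0.7,0,0,0.006,0,0,0,0.7,0,0,0.006,0,0,0,0.7]}}

```text
t: 4.65
eef_pos: [0.4385, -0.1533, -0.0212]
tool_rot: [-0.0, 0.976, 0.217, -0.0]
contact_force: [0.3, 0.2, -0.1]
gripper_width: 0.7
grasp_force: 0.0
```

Emit:
{"fn": "arm_command", "kwargs": {"commands": [0,0,0.002,0,0,0,0.7,0,0,0.003,0,0,0,0.7,0,0,0.003,0,0,0,0.7]}}

```text
t: 4.95
eef_pos: [0.4386, -0.1533, -0.0241]
tool_rot: [-0.0, 0.976, 0.217, -0.0]
contact_force: [0.2, -0.2, 0.0]
gripper_width: 0.699
grasp_force: 0.0
```

Emit:
{"fn": "arm_command", "kwargs": {"commands": [0,0,0,0,0,0,0.2,0,0,0,0,0,0,0.2,0,0,0,0,0,0,0.2,0,0,0,0,0,0,0.2,0,0,0,0,0,0,0.2], "force": 40}}

```text
t: 5.45
eef_pos: [0.4398, -0.1538, -0.0226]
tool_rot: [0.001, 0.976, 0.217, 0.001]
contact_force: [-1.9, -0.2, 15.2]
gripper_width: 0.459
grasp_force: 47.5
```

```bash
python3 go.py .4425 -.412 .08 -6.3 
```

```text
t 5.5 p [ 0.4398 -0.1538 -0.0226] psi 25.0 tilt [ 0.002 -0.001] grip 0.459 47.5 F [-1.9 -0.2 15.2] q [ 0.32  0.52 -0.14  2.2   0.17  0.43 -1.09]
shift mm [-106.6  235.3 -102.4] rz 31.3
```

Gripped: opening 39 mm, 47 N, tips on the table at TCP z≈-0.0225. Lift and carry.

Emit:
{"fn": "arm_command", "kwargs": {"commands": [0,0,-0.03,0,0,0,0.2,0,0,-0.07,0,0,0,0.2,-0.03,0.06,-0.1,0,0,8,0.2,-0.055,0.11,-0.1,0,0,16,0.2,-0.08,0.16,-0.1,0,0,24,0.2,-0.1,0.2,-0.1,0,0,31,0.2,-0.106,0.235,-0.1,0,0,31,0.2,-0.106,0.235,-0.1,0,0,31,0.2]}}

```text
t: 6.25
eef_pos: [0.4407, -0.4179, 0.0764]
tool_rot: [0.002, 0.998, -0.055, 0.0]
contact_force: [0.2, 0.5, -2.1]
gripper_width: 0.452
grasp_force: 42.4
```

Emit:
{"fn": "arm_command", "kwargs": {"commands": [0,0,0,0,0,0,0.2]}}

```text
t: 6.35
eef_pos: [0.4412, -0.4138, 0.0757]
tool_rot: [0.001, 0.999, -0.054, -0.0]
contact_force: [-0.6, 0.0, -1.1]
gripper_width: 0.459
grasp_force: 42.4
```

```bash
python3 go.py .4425 -.412 -.016 -6.3 
```

```text
t 6.3 p [ 0.4412 -0.4138  0.0757] psi -6.2 tilt [-0.    -0.001] grip 0.459 42.4 F [-0.6  0.  -1.1] q [ 0.65  0.52  0.    1.84  0.    0.78 -1.03]
shift mm [ 1.1 -2.  91.7] rz 0.1
```

Emit:
{"fn": "arm_command", "kwargs": {"commands": [0.001,-0.002,0.04,0,0,0,0.2,0.001,-0.002,0.065,0,0,0,0.2,0.001,-0.002,0.08,0,0,0,0.2,0.001,-0.002,0.087,0,0,0,0.2,0.001,-0.002,0.09,0,0,0,0.2,0.001,-0.002,0.091,0,0,0,0.2,0.001,-0.002,0.092,0,0,0,0.2]}}

```text
t: 7.05
eef_pos: [0.444, -0.4098, -0.0149]
tool_rot: [0.001, 0.999, -0.052, 0.001]
contact_force: [-0.5, -0.3, -0.2]
gripper_width: 0.456
grasp_force: 42.3
```

Emit:
{"fn": "arm_command", "kwargs": {"commands": [0,0,0,0,0,0,0.5,0,0,0,0,0,0,0.58,0,0,0,0,0,0,0.58,0,0,-0.01,0,0,0,0.58,0,0,-0.03,0,0,0,0.58,0,0,-0.06,0,0,0,0.58,0,0,-0.09,0,0,0,0.58,0,0,-0.09,0,0,0,0.58]}}

```text
t: 7.85
eef_pos: [0.4458, -0.4116, 0.0792]
tool_rot: [0.002, 0.999, -0.052, 0.003]
contact_force: [0.2, -0.9, 0.5]
gripper_width: 0.577
grasp_force: 0.0
```

```bash
python3 go.py .45 .160 .08 155.5 .6322 -.1832 .08 168.9
```

```text
t 7.8 p [ 0.4458 -0.4116  0.0792] psi -6.0 tilt [ 0.007 -0.005] grip 0.577 0.0 F [ 0.2 -0.9  0.5] q [ 0.64  0.51  0.    1.84  0.    0.78 -1.03]
shift mm [ -55.5 -568.9   -3.7] rz -161.5
shift mm [ 161.5 -246.6   -0.8] rz -174.9
```

Padlock placed. Next is the fob at ψ=-11, which needs only a small turn.

Emit:
{"fn": "arm_command", "kwargs": {"commands": [0.162,-0.247,0,0,0,5,0.65,0.162,-0.247,0,0,0,5,0.65,0.162,-0.247,0,0,0,5,0.65,0.162,-0.247,0,0,0,5,0.65,0.162,-0.247,0,0,0,5,0.65,0.162,-0.247,0,0,0,5,0.65,0.162,-0.247,0,0,0,5,0.65,0.162,-0.247,0,0,0,5,0.65]}}

```text
t: 8.65
eef_pos: [0.6305, -0.1787, 0.0738]
tool_rot: [-0.0, 0.996, -0.094, -0.0]
contact_force: [-1.2, -0.9, -0.6]
gripper_width: 0.649
grasp_force: 0.0
```

Emit:
{"fn": "arm_command", "kwargs": {"commands": [0,0,0,0,0,0,0.65]}}

```text
t: 8.75
eef_pos: [0.629, -0.182, 0.0739]
tool_rot: [0.0, 0.995, -0.096, -0.001]
contact_force: [-0.0, -0.3, 0.1]
gripper_width: 0.647
grasp_force: 0.0
```

```bash
python3 go.py .632 -.183 -.018 -11.1; python3 - <<'E'
from h import *
c=snap('top','top1')
crop('top1',420,170,540,290,4,'c5')
E
```

```text
t 8.8 p [ 0.629  -0.182   0.0739] psi -11.1 tilt [-0.001 -0.001] grip 0.647 0.0 F [-0.  -0.3  0.1] q [ 0.18  0.59  0.    1.71  0.    0.84 -1.58]
shift mm [ 3.2  0.3 91.9] rz 0.0
```

View pics/c5.png

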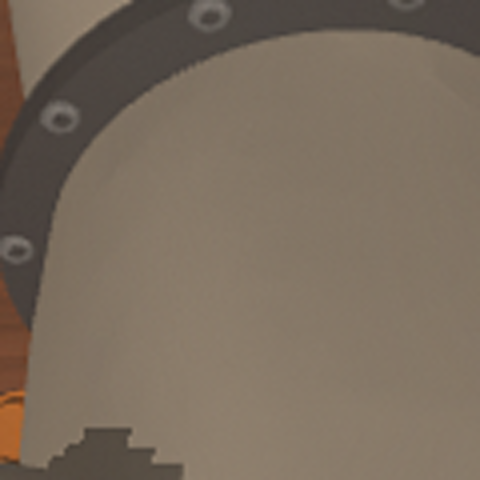

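The arm hides the caddy from the top camera, so I check it later. Grip the fob.

Emit:
{"fn": "arm_command", "kwargs": {"commands": [0.003,0,0.04,0,0,0,0.65,0.003,0,0.065,0,0,0,0.65,0.003,0,0.08,0,0,0,0.65,0.003,0,0.088,0,0,0,0.65,0.003,0,0.092,0,0,0,0.65,0.003,0,0.092,0,0,0,0.2,0.003,0,0.092,0,0,0,0.2,0.003,0,0.092,0,0,0,0.2], "force": 30}}

```text
t: 9.6
eef_pos: [0.6338, -0.1812, -0.0168]
tool_rot: [0.0, 0.995, -0.096, 0.001]
contact_force: [-0.1, 1.0, -0.0]
gripper_width: 0.412
grasp_force: 30.1
```

Emit:
{"fn": "arm_command", "kwargs": {"commands": [0,0,0,0,0,0,0.2,0,0,0,0,0,0,0.2]}}

```text
t: 9.8
eef_pos: [0.6338, -0.1812, -0.0169]
tool_rot: [0.0, 0.995, -0.096, 0.001]
contact_force: [-0.7, 0.1, 5.5]
gripper_width: 0.409
grasp_force: 30.7
```

```bash
python3 go.py .655 -.026 .06 -11.1
```

```text
t 9.8 p [ 0.6338 -0.1812 -0.0169] psi -11.0 tilt [ 0.002 -0.   ] grip 0.409 30.7 F [-0.7  0.1  5.5] q [ 0.19  0.72 -0.    1.74  0.    0.69 -1.58]
shift mm [  -8.6 -156.4  -76.9] rz 0.1
```

Emit:
{"fn": "arm_command", "kwargs": {"commands": [0,0,-0.03,0,0,0,0.2,0,-0.02,-0.055,0,0,0,0.2,-0.004,-0.06,-0.055,0,0,0,0.2,-0.008,-0.1,-0.055,0,0,0,0.2,-0.009,-0.135,-0.055,0,0,0,0.2,-0.009,-0.156,-0.055,0,0,0,0.2,-0.009,-0.156,-0.055,0,0,0,0.2,-0.009,-0.156,-0.055,0,0,0,0.2]}}

```text
t: 10.6
eef_pos: [0.6536, -0.0263, 0.0369]
tool_rot: [0.0, 0.995, -0.095, -0.0]
contact_force: [0.3, 0.5, -0.8]
gripper_width: 0.412
grasp_force: 30.1
```

```bash
python3 go.py .655 -.026 -.011 -11.1
```

```text
t 10.6 p [ 0.6536 -0.0263  0.0369] psi -10.9 tilt [-0.001 -0.001] grip 0.412 30.1 F [ 0.3  0.5 -0.8] q [-0.05  0.63 -0.    1.73  0.    0.77 -1.82]
shift mm [ 1.3 -0.5 47.9] rz 0.2
```

Emit:
{"fn": "arm_command", "kwargs": {"commands": [0.001,0,0.02,0,0,0,0.2,0.001,0,0.035,0,0,0,0.2,0.001,0,0.043,0,0,0,0.2,0.001,0,0.047,0,0,0,0.2,0.001,0,0.047,0,0,0,0.2]}}

```text
t: 11.1
eef_pos: [0.6544, -0.0269, -0.0105]
tool_rot: [0.0, 0.995, -0.096, -0.001]
contact_force: [0.8, 0.3, -0.2]
gripper_width: 0.413
grasp_force: 30.1
```

```bash
python3 go.py .655 -.026 -.011 -11.1
```

```text
t 11.1 p [ 0.6544 -0.0269 -0.0105] psi -11.0 tilt [-0.001 -0.   ] grip 0.413 30.1 F [ 0.8  0.3 -0.2] q [-0.05  0.7  -0.    1.74  0.    0.7  -1.82]
shift mm [ 0.4 -1.   0.5] rz 0.1
```

Emit:
{"fn": "arm_command", "kwargs": {"commands": [0,0,0.001,0,0,0,0.2,0,0,0.0015,0,0,0,0.2,0,0,0.0015,0,0,0,0.5,0,0,0.0015,0,0,0,0.5,0,0,-0.01,0,0,0,0.5,0,0,-0.03,0,0,0,0.5,0,0,-0.06,0,0,0,0.5,0,0,-0.08,0,0,0,0.5]}}

```text
t: 11.9
eef_pos: [0.6559, -0.0265, 0.073]
tool_rot: [-0.0, 0.995, -0.096, 0.001]
contact_force: [0.6, -0.1, 0.2]
gripper_width: 0.501
grasp_force: 0.0
```

```bash
python3 go.py .433 -.0157 .05 -37.3
```

```text
t 11.9 p [ 0.6559 -0.0265  0.073 ] psi -11.0 tilt [0.003 0.   ] grip 0.501 0.0 F [ 0.6 -0.1  0.2] q [-0.05  0.59 -0.    1.71  0.    0.84 -1.82]
shift mm [-220.9   31.9   22.4] rz 26.3
```

Emit:
{"fn": "arm_command", "kwargs": {"commands": [-0.221,0.032,0.0,0,0,26,0.55,-0.221,0.032,0.0,0,0,26,0.55,-0.221,0.032,0.0,0,0,26,0.55,-0.221,0.032,0.0,0,0,26,0.55,-0.221,0.032,0.01,0,0,26,0.55,-0.221,0.032,0.022,0,0,26.3,0.55,-0.221,0.032,0.022,0,0,26.3,0.55,-0.221,0.032,0.022,0,0,26.3,0.55]}}

```text
t: 12.7
eef_pos: [0.4329, -0.0156, 0.0489]
tool_rot: [-0.0, 0.948, -0.319, 0.001]
contact_force: [0.9, -0.0, 0.2]
gripper_width: 0.55
grasp_force: 0.0
```

```bash
python3 go.py .433 -.0157 -.016 -37.3; python3 - <<'E'
from h import *
c=snap('wrist','w4'); t=np.radians(-37.3); X=np.array([np.cos(t),np.sin(t)]);Y=np.array([-X[1],X[0]]);p=np.array([.433,-.0157])
im=cv2.imread('pics/w4.png')
for q in [p+.014*(a*X+b*Y) for a,b in((1,1),(1,-1),(-1,-1),(-1,1))]+[p+.059*X]:
    u=w2px(c,[[*q,.009]])[0]; cv2.circle(im,(int(u[0]),int(u[1])),2,(0,255,0),-1)
cv2.imwrite('pics/w4o.png',im)
c=snap('top','top2'); crop('top2',100,100,540,300,1.8,'c6')
E
```

```text
t 12.7 p [ 0.4329 -0.0156  0.0489] psi -37.3 tilt [0.001 0.   ] grip 0.550 0.0 F [ 0.9 -0.   0.2] q [-0.19  0.34  0.09  2.25 -0.06  0.55 -2.27]
shift mm [ 0.1  0.  64.9] rz 0.0
```

View pics/w4o.png

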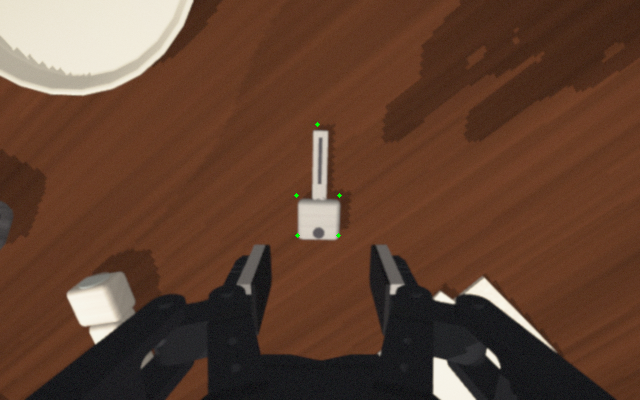

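The key head at (319,219) lies within 3 mm of the prediction and centred between the fingers.

Emit:
{"fn": "arm_command", "kwargs": {"commands": [-0.001,0,0.03,0,0,0,0.55,-0.001,0,0.05,0,0,0,0.55,-0.001,0,0.06,0,0,0,0.55,-0.001,0,0.066,0,0,0,0.55,-0.001,0,0.068,0,0,0,0.55,-0.001,0,0.068,0,0,0,0.15,-0.001,0,0.068,0,0,0,0.15,-0.001,0,0.068,0,0,0,0.15], "force": 30}}

```text
t: 13.6
eef_pos: [0.4316, -0.0151, -0.0193]
tool_rot: [-0.0, 0.948, -0.32, 0.001]
contact_force: [-0.2, 0.4, 4.1]
gripper_width: 0.312
grasp_force: 30.0
```

Emit:
{"fn": "arm_command", "kwargs": {"commands": [0,0,0,0,0,0,0.15,0,0,0,0,0,0,0.15]}}

```text
t: 13.8
eef_pos: [0.4316, -0.0151, -0.0193]
tool_rot: [-0.0, 0.948, -0.32, 0.001]
contact_force: [-1.2, -0.2, 6.5]
gripper_width: 0.315
grasp_force: 30.3
```

```bash
python3 go.py .646 .032 .04 -11.1
```

```text
t 13.8 p [ 0.4316 -0.0151 -0.0193] psi -37.3 tilt [0.001 0.   ] grip 0.315 30.3 F [-1.2 -0.2  6.5] q [-0.17  0.48  0.07  2.28 -0.08  0.38 -2.25]
shift mm [ 142.1 -167.4  -59. ] rz -26.2
```

Emit:
{"fn": "arm_command", "kwargs": {"commands": [0,0,-0.03,0,0,0,0.15,0.02,-0.02,-0.06,0,0,-5,0.15,0.045,-0.05,-0.06,0,0,-12,0.15,0.075,-0.085,-0.06,0,0,-18,0.15,0.105,-0.12,-0.06,0,0,-24,0.15,0.13,-0.15,-0.06,0,0,-26,0.15,0.142,-0.167,-0.06,0,0,-26,0.15,0.142,-0.167,-0.06,0,0,-26,0.15]}}

```text
t: 14.6
eef_pos: [0.6479, 0.0333, 0.0401]
tool_rot: [-0.001, 0.995, -0.098, 0.001]
contact_force: [-0.1, -0.2, -1.3]
gripper_width: 0.318
grasp_force: 29.8
```

Emit:
{"fn": "arm_command", "kwargs": {"commands": [0,0,0,0,0,0,0.15]}}

```text
t: 14.7
eef_pos: [0.6443, 0.0316, 0.0396]
tool_rot: [0.0, 0.995, -0.098, -0.001]
contact_force: [-0.2, 0.3, 0.0]
gripper_width: 0.316
grasp_force: 29.8
```

```bash
python3 go.py .646 .032 -.012 -11.1
```

```text
t 14.7 p [0.6443 0.0316 0.0396] psi -11.3 tilt [-0.001 -0.   ] grip 0.316 29.8 F [-0.2  0.3  0. ] q [-0.13  0.62 -0.02  1.75  0.01  0.77 -1.92]
shift mm [ 1.6 -0.7 51.6] rz -0.2
```

Emit:
{"fn": "arm_command", "kwargs": {"commands": [0.0015,-0.0005,0.02,0,0,0,0.15,0.0015,-0.0005,0.038,0,0,0,0.15,0.0015,-0.0005,0.047,0,0,0,0.15,0.0015,-0.0005,0.051,0,0,0,0.15,0.0015,-0.0005,0.0525,0,0,0,0.15,0.0015,-0.0005,0.0525,0,0,0,0.15]}}

```text
t: 15.3
eef_pos: [0.6469, 0.0319, -0.0119]
tool_rot: [-0.0, 0.995, -0.098, 0.0]
contact_force: [-0.0, -0.1, -1.0]
gripper_width: 0.311
grasp_force: 29.8
```

```bash
python3 go.py .646 .032 -.0143 -11.1
```

```text
t 15.3 p [ 0.6469  0.0319 -0.0119] psi -11.3 tilt [ 0.001 -0.   ] grip 0.311 29.8 F [-0.  -0.1 -1. ] q [-0.13  0.69 -0.02  1.76  0.02  0.68 -1.93]
shift mm [-0.9  0.1  2.4] rz -0.2
```

Emit:
{"fn": "arm_command", "kwargs": {"commands": [0,0,0.001,0,0,0,0.15,0,0,0.002,0,0,0,0.15,0,0,0.002,0,0,0,0.42,0,0,0.002,0,0,0,0.42,0,0,-0.01,0,0,0,0.42,0,0,-0.03,0,0,0,0.42,0,0,-0.06,0,0,0,0.42,0,0,-0.09,0,0,0,0.42]}}

```text
t: 16.1
eef_pos: [0.6466, 0.0319, 0.0792]
tool_rot: [0.0, 0.995, -0.098, -0.0]
contact_force: [0.5, -0.2, -0.5]
gripper_width: 0.42
grasp_force: 0.0
```

```bash
python3 go.py .6235 .193 .08 21.9
```

```text
t 16.1 p [0.6466 0.0319 0.0792] psi -11.3 tilt [-0. -0.] grip 0.420 0.0 F [ 0.5 -0.2 -0.5] q [-0.14  0.57 -0.01  1.73  0.01  0.84 -1.92]
shift mm [ -54.2 -153.5   -0.8] rz -33.2
```

Emit:
{"fn": "arm_command", "kwargs": {"commands": [-0.013,-0.038,0,0,0,-8,0.8,-0.027,-0.076,0,0,0,-16,0.8,-0.04,-0.115,0,0,0,-24,0.8,-0.05,-0.145,0,0,0,-31,0.8,-0.054,-0.1535,0,0,0,-33.2,0.8,-0.054,-0.1535,0,0,0,-33.2,0.8,-0.054,-0.1535,0,0,0,-33.2,0.8]}}

```text
t: 16.8
eef_pos: [0.6243, 0.1909, 0.0779]
tool_rot: [0.001, 0.982, 0.188, 0.0]
contact_force: [0.5, -0.5, -0.2]
gripper_width: 0.797
grasp_force: 0.0
```

```bash
python3 go.py .6235 .193 -.015 21.9
```

```text
t 16.8 p [0.6243 0.1909 0.0779] psi 21.7 tilt [ 0.    -0.001] grip 0.797 0.0 F [ 0.5 -0.5 -0.2] q [-0.27  0.59 -0.17  1.71  0.12  0.86 -1.69]
shift mm [ 0.  -2.4 92.9] rz -0.2
```

Emit:
{"fn": "arm_command", "kwargs": {"commands": [0,-0.002,0.04,0,0,0,0.8,0,-0.002,0.065,0,0,0,0.8,0,-0.002,0.08,0,0,0,0.8,0,-0.002,0.089,0,0,0,0.8,0,-0.002,0.093,0,0,0,0.8,0,-0.002,0.093,0,0,0,0.3,0,-0.002,0.093,0,0,0,0.3,0,-0.002,0.093,0,0,0,0.3], "force": 40}}

```text
t: 17.6
eef_pos: [0.6239, 0.1952, -0.0142]
tool_rot: [-0.0, 0.982, 0.19, 0.001]
contact_force: [0.6, -0.4, 3.3]
gripper_width: 0.512
grasp_force: 43.2
```

Emit:
{"fn": "arm_command", "kwargs": {"commands": [0,0,0,0,0,0,0.3,0,0,0,0,0,0,0.3]}}

```text
t: 17.8
eef_pos: [0.6239, 0.1952, -0.0142]
tool_rot: [-0.0, 0.982, 0.19, 0.001]
contact_force: [-0.9, -0.4, 6.1]
gripper_width: 0.505
grasp_force: 43.4
```

```bash
python3 go.py .4517 .3728 .075 -10.7
```

```text
t 17.8 p [ 0.6239  0.1952 -0.0142] psi 21.9 tilt [0.002 0.001] grip 0.505 43.4 F [-0.9 -0.4  6.1] q [-0.29  0.71 -0.15  1.74  0.15  0.7  -1.71]
shift mm [ -93.3 -229.   -89.4] rz 32.6
```

Emit:
{"fn": "arm_command", "kwargs": {"commands": [0,0,-0.03,0,0,0,0.3,0,0,-0.07,0,0,0,0.3,-0.018,-0.045,-0.089,0,0,8,0.3,-0.036,-0.09,-0.089,0,0,16,0.3,-0.055,-0.135,-0.089,0,0,24,0.3,-0.073,-0.18,-0.089,0,0,31,0.3,-0.088,-0.215,-0.089,0,0,32.6,0.3,-0.0933,-0.229,-0.089,0,0,32.6,0.3]}}

```text
t: 18.6
eef_pos: [0.4463, 0.3765, 0.0735]
tool_rot: [-0.001, 0.996, -0.09, -0.001]
contact_force: [-0.1, 1.2, -1.9]
gripper_width: 0.503
grasp_force: 42.7
```

Emit:
{"fn": "arm_command", "kwargs": {"commands": [0,0,0,0,0,0,0.3,0,0,0,0,0,0,0.3]}}

```text
t: 18.8
eef_pos: [0.4518, 0.3714, 0.0735]
tool_rot: [0.0, 0.996, -0.093, 0.0]
contact_force: [0.8, -0.6, 0.1]
gripper_width: 0.506
grasp_force: 42.7
```

```bash
python3 go.py .4517 .3728 -.008 -10.7
```

```text
t 18.8 p [0.4518 0.3714 0.0735] psi -10.7 tilt [ 0.    -0.001] grip 0.506 42.7 F [ 0.8 -0.6  0.1] q [-0.75  0.49 -0.06  1.89  0.04  0.76 -2.59]
shift mm [-0.4 -1.4 81.5] rz 0.0
```

Emit:
{"fn": "arm_command", "kwargs": {"commands": [0,-0.001,0.035,0,0,0,0.3,0,-0.001,0.06,0,0,0,0.3,0,-0.001,0.072,0,0,0,0.3,0,-0.001,0.079,0,0,0,0.3,0,-0.001,0.081,0,0,0,0.3,0,-0.001,0.081,0,0,0,0.3]}}

```text
t: 19.4
eef_pos: [0.452, 0.3735, -0.0068]
tool_rot: [-0.0, 0.996, -0.093, 0.0]
contact_force: [1.7, 0.9, -1.4]
gripper_width: 0.503
grasp_force: 42.6
```

```bash
python3 go.py .4517 .3728 -.009 -10.7
```

```text
t 19.4 p [ 0.452   0.3735 -0.0068] psi -10.7 tilt [0.001 0.001] grip 0.503 42.6 F [ 1.7  0.9 -1.4] q [-0.76  0.62 -0.05  1.92  0.06  0.61 -2.6 ]
shift mm [-0.2  0.8  2.2] rz -0.0
```

Emit:
{"fn": "arm_command", "kwargs": {"commands": [0,0.001,0.001,0,0,0,0.3,0,0.001,0.0025,0,0,0,0.3,0,0.001,0.0025,0,0,0,0.54,0,0.001,0.0025,0,0,0,0.54,0,0.001,0.0025,0,0,0,0.54]}}

```text
t: 19.9
eef_pos: [0.4511, 0.3728, -0.0096]
tool_rot: [-0.0, 0.996, -0.093, 0.0]
contact_force: [0.6, -0.5, -0.0]
gripper_width: 0.538
grasp_force: 0.0
```

Emit:
{"fn": "arm_command", "kwargs": {"commands": [0,0,-0.006,0,0,0,0.55,0,0,-0.015,0,0,0,0.58,0,0,-0.035,0,0,0,0.58,0,0,-0.07,0,0,0,0.58,0,0,-0.09,0,0,0,0.58,0,0,-0.09,0,0,0,0.58]}}

```text
t: 20.5
eef_pos: [0.453, 0.3743, 0.0842]
tool_rot: [-0.003, 0.996, -0.093, 0.002]
contact_force: [-0.5, 0.7, 0.3]
gripper_width: 0.583
grasp_force: 0.0
```

```bash
python3 go.py .4495 .160 .08 -24.5
```

```text
t 20.5 p [0.453  0.3743 0.0842] psi -10.7 tilt [0.005 0.005] grip 0.583 0.0 F [-0.5  0.7  0.3] q [-0.75  0.48 -0.06  1.88  0.04  0.78 -2.59]
shift mm [ 36.3 211.3   3.1] rz 13.8
```

Emit:
{"fn": "arm_command", "kwargs": {"commands": [0.009,0.05,0.003,0,0,0,0.58,0.017,0.1,0.003,0,0,2,0.58,0.026,0.145,0.003,0,0,6,0.58,0.033,0.185,0.003,0,0,11,0.58,0.0363,0.211,0.003,0,0,13.8,0.58,0.0363,0.211,0.003,0,0,13.8,0.58,0.0363,0.211,0.003,0,0,13.8,0.58]}}

```text
t: 21.2
eef_pos: [0.4475, 0.1582, 0.0771]
tool_rot: [-0.0, 0.977, -0.212, 0.0]
contact_force: [0.6, 1.8, 0.6]
gripper_width: 0.581
grasp_force: 0.0
```

```bash
python3 go.py .4495 .160 -.015 -24.5; python3 - <<'E'
from h import *
c=snap('wrist','w5'); im=cv2.imread('pics/w5.png')
t=np.radians(-24.5); X=np.array([np.cos(t),np.sin(t)]);Y=np.array([-X[1],X[0]]);p=np.array([.445,.162])
for a,b in((.0525,.016),(.0525,-.016),(.0225,.016),(.0225,-.016),(-.0525,.012),(-.0525,-.012)):
    u=w2px(c,[[*(p+a*X+b*Y),.024]])[0]; cv2.circle(im,(int(u[0]),int(u[1])),2,(0,0,255),-1)
cv2.imwrite('pics/w5o.png',im)
E
```

```text
t 21.2 p [0.4475 0.1582 0.0771] psi -24.5 tilt [0. 0.] grip 0.581 0.0 F [0.6 1.8 0.6] q [-0.49  0.34  0.02  2.14 -0.01  0.66 -2.46]
shift mm [ 1.1 -2.4 92.1] rz -0.0
```

View pics/w5o.png

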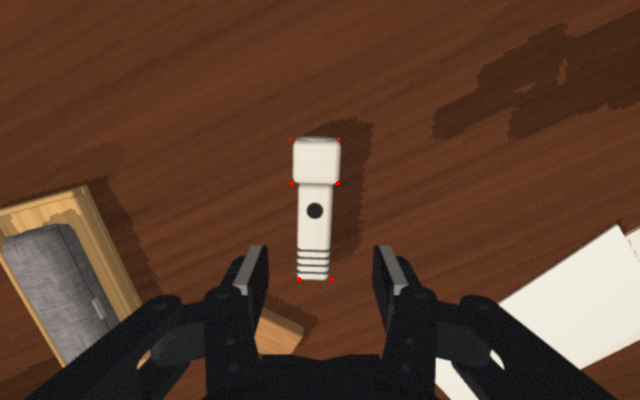

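The torch matches the projected corners (head at (316,160), tail at (313,278)), and the case sits inside its tray at left. Grip the torch.

Emit:
{"fn": "arm_command", "kwargs": {"commands": [0.001,-0.002,0.04,0,0,0,0.58,0.001,-0.002,0.065,0,0,0,0.58,0.001,-0.002,0.08,0,0,0,0.58,0.001,-0.002,0.088,0,0,0,0.58,0.001,-0.002,0.091,0,0,0,0.58,0.001,-0.002,0.091,0,0,0,0.1,0.001,-0.002,0.091,0,0,0,0.1,0.001,-0.002,0.091,0,0,0,0.1], "force": 40}}

```text
t: 22.05
eef_pos: [0.45, 0.1603, -0.0131]
tool_rot: [-0.001, 0.977, -0.212, 0.001]
contact_force: [0.0, 0.4, 2.0]
gripper_width: 0.268
grasp_force: 39.5
```

Emit:
{"fn": "arm_command", "kwargs": {"commands": [0,0,0,0,0,0,0.1,0,0,0,0,0,0,0.1]}}

```text
t: 22.25
eef_pos: [0.45, 0.1603, -0.0131]
tool_rot: [-0.001, 0.977, -0.212, 0.001]
contact_force: [-1.0, 1.4, 6.3]
gripper_width: 0.267
grasp_force: 40.0
```

```bash
python3 go.py .4681 -.3444 .075 -6.3
```

```text
t 22.2 p [ 0.45    0.1603 -0.0131] psi -24.5 tilt [0.001 0.001] grip 0.267 40.0 F [-1.   1.4  6.3] q [-0.48  0.51  0.01  2.18 -0.01  0.45 -2.46]
shift mm [225.6 451.8 -88.5] rz -18.2
```

Emit:
{"fn": "arm_command", "kwargs": {"commands": [0,0,-0.03,0,0,0,0.1,0,0,-0.07,0,0,0,0.1,0.02,0.04,-0.088,0,0,0,0.1,0.04,0.08,-0.088,0,0,-3,0.1,0.06,0.12,-0.088,0,0,-6,0.1,0.08,0.16,-0.088,0,0,-9,0.1,0.1,0.2,-0.088,0,0,-12,0.1,0.12,0.24,-0.088,0,0,-15,0.1]}}

```text
t: 23.05
eef_pos: [0.4586, -0.1102, 0.0742]
tool_rot: [-0.0, 0.997, -0.082, 0.0]
contact_force: [1.6, -0.9, -1.4]
gripper_width: 0.271
grasp_force: 39.3
```

```bash
python3 go.py .4681 -.3444 .075 -6.3
```

```text
t 23.1 p [ 0.4586 -0.1102  0.0742] psi -9.4 tilt [0. 0.] grip 0.271 39.3 F [ 1.6 -0.9 -1.4] q [ 0.07  0.34  0.04  2.15 -0.02  0.65 -1.61]
shift mm [ 47.5 229.6  -0.8] rz -3.1
```

Emit:
{"fn": "arm_command", "kwargs": {"commands": [0.01,0.045,0,0,0,-1,0.1,0.02,0.09,0,0,0,-2,0.1,0.03,0.135,0,0,0,-3,0.1,0.038,0.175,0,0,0,-3,0.1,0.043,0.205,0,0,0,-3,0.1,0.047,0.222,0,0,0,-3,0.1,0.0475,0.2295,0,0,0,-3,0.1,0.0475,0.2295,0,0,0,-3,0.1]}}

```text
t: 23.85
eef_pos: [0.4679, -0.3422, 0.0739]
tool_rot: [-0.0, 0.998, -0.057, -0.0]
contact_force: [0.6, 0.3, -1.2]
gripper_width: 0.271
grasp_force: 39.3
```

Emit:
{"fn": "arm_command", "kwargs": {"commands": [0,0,0,0,0,0,0.1]}}

```text
t: 23.95
eef_pos: [0.4685, -0.3404, 0.0739]
tool_rot: [-0.001, 0.998, -0.055, -0.0]
contact_force: [-0.4, 0.4, -1.9]
gripper_width: 0.267
grasp_force: 39.3
```

```bash
python3 go.py .4681 -.3444 -.007 -6.3
```

```text
t 23.9 p [ 0.4685 -0.3404  0.0739] psi -6.4 tilt [-0.     0.001] grip 0.267 39.3 F [-0.4  0.4 -1.9] q [ 0.46  0.49  0.07  1.91 -0.05  0.75 -1.11]
shift mm [ 0.1  4.2 80.9] rz -0.1
```

Emit:
{"fn": "arm_command", "kwargs": {"commands": [0,0.004,0.035,0,0,0,0.1,0,0.004,0.06,0,0,0,0.1,0,0.004,0.072,0,0,0,0.1,0,0.004,0.078,0,0,0,0.1,0,0.004,0.08,0,0,0,0.1,0,0.004,0.08,0,0,0,0.1]}}

```text
t: 24.55
eef_pos: [0.4684, -0.3464, -0.0052]
tool_rot: [0.0, 0.998, -0.056, 0.001]
contact_force: [0.0, -0.5, -1.2]
gripper_width: 0.271
grasp_force: 39.3
```

```bash
python3 go.py .4681 -.3444 -.008 -6.3
```

```text
t 24.6 p [ 0.4684 -0.3464 -0.0052] psi -6.4 tilt [ 0.001 -0.   ] grip 0.271 39.3 F [ 0.  -0.5 -1.2] q [ 0.48  0.61  0.06  1.93 -0.06  0.6  -1.1 ]
shift mm [-0.5 -2.   2.8] rz -0.1
```

Lower, release, rise, then back off to the right so the top view is clear.

Emit:
{"fn": "arm_command", "kwargs": {"commands": [0,-0.001,0.0015,0,0,0,0.1,0,-0.001,0.0028,0,0,0,0.1,0,-0.001,0.0028,0,0,0,0.36,0,-0.001,0.0028,0,0,0,0.36,0,-0.001,-0.01,0,0,0,0.36,0,-0.001,-0.03,0,0,0,0.36,0,-0.001,-0.07,0,0,0,0.36,0,-0.001,-0.11,0,0,0,0.36]}}

```text
t: 25.35
eef_pos: [0.4674, -0.3454, 0.1059]
tool_rot: [-0.0, 0.998, -0.057, -0.0]
contact_force: [-0.1, -0.1, -0.1]
gripper_width: 0.36
grasp_force: 0.0
```

Emit:
{"fn": "arm_command", "kwargs": {"commands": [-0.15,0.3,-0.1,0,0,0,0.5,-0.15,0.3,-0.1,0,0,0,0.5,-0.15,0.3,-0.1,0,0,0,0.5,-0.15,0.3,-0.1,0,0,0,0.5,-0.15,0.3,-0.1,0,0,0,0.5,-0.15,0.3,-0.1,0,0,0,0.5,-0.15,0.3,-0.1,0,0,0,0.5,-0.15,0.3,-0.1,0,0,0,0.5]}}

```text
t: 26.15
eef_pos: [0.2773, -0.634, 0.2079]
tool_rot: [0.004, 0.998, -0.062, -0.001]
contact_force: [-0.2, -0.2, -0.6]
gripper_width: 0.496
grasp_force: 0.0
```

```bash
python3 - <<'E'
from h import *
snap('top','top9'); a=cv2.imread('pics/top9.png')
im=np.hstack([cv2.resize(a[195:295,105:185],None,fx=3.3,fy=3.3,interpolation=2),cv2.resize(a[110:210,265:365],None,fx=3.3,fy=3.3,interpolation=2)])
im2=cv2.resize(a[180:275,440:530],None,fx=3.2,fy=3.2,interpolation=2)
im3=cv2.resize(a[90:270,150:470],None,fx=1.0,fy=1.0); can=np.zeros((600,800,3),np.uint8)
h=min(330,im.shape[0]); can[:h,:im.shape[1]]=im[:h]
s=cv2.resize(im2,(256,270)); can[330:600,:256]=s; can[340:520,300:620]=im3
cv2.imwrite('pics/fin.png',can)
E
python3 go.py
```

```text
t 26.2 p [ 0.2807 -0.6305  0.2064] psi -6.9 tilt [-0.    -0.004] grip 0.500 0.0 F [-0.3  1.1  0.1] q [ 0.94  0.51  0.18  1.53 -0.09  1.11 -0.56]
```

View pics/fin.png

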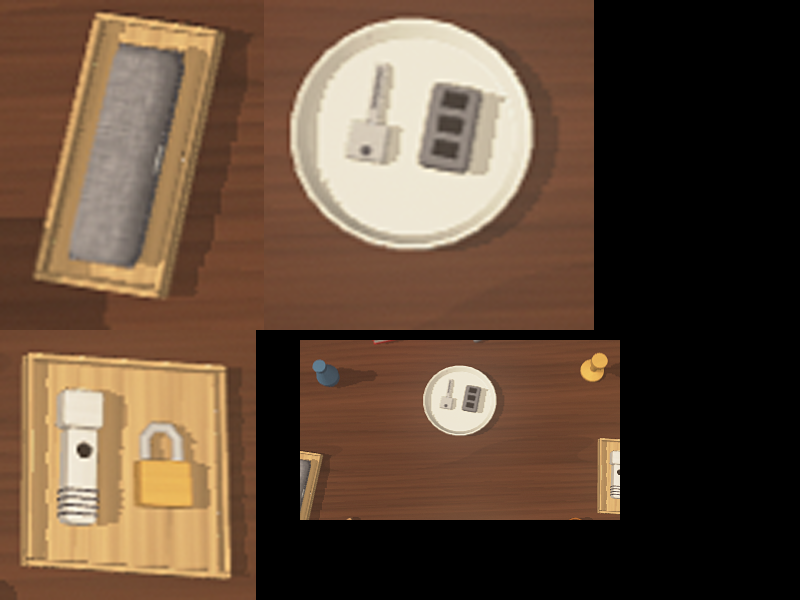

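The final top view shows the key and fob apart on the dish floor and the case centred in its tray. The torch and padlock lie side by side in the caddy, and the vase and candlestick haven't moved. Handing in.

```bash
python3 -c "
from station import hand_in; print(hand_in())"
```

```text
the job is handed in; nothing more can be done
None
```

I set all five things down in their places and handed the job in at about 26 s: key and remote in the dish, case in the narrow tray, torch and padlock in the broad tray. In the last picture each lay clear inside its rim, with the vase and candlestick still standing where they were; the judge gave no verdict.

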